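Pack a plaque tight in the press loading jig

ROBOT

A 6-joint arm with a two-finger parallel gripper is mounted at the origin on the work surface. World frame = base frame: x ahead of the robot, y to its left, z up, the work surface at z = 0. Lengths are in m, angles in degrees, forces in N, time in s.
With the tool pointing down it reaches from about 0.3 to 0.75 m from the base axis. Payload 8.5 kg.
Tool frame: the origin (TCP) lies at the centre of the arm's flange, where the gripper is bolted on; the fingertips stand 173 mm ahead of it and the grasp point (between the pads) lies env.pinch_z ahead of it (env.pinch_z is the distance from the TCP to the grasp point, in m); z points along the fingers, y is the line along which they close (so a half turn about z gives the same grasp; the last joint's range is limited). The gripper opens to 85 mm and grips with 20 to 120 N. Pads are 22 mm wide; open, the fingers measure 114 mm over their backs; the gripper's body (76 mm by 85 mm) begins 54 mm behind the grasp point. The pads swing forward as they close: fully open they stand 13 mm farther back than shut.
Start: joints at [54.815, 21.807, 74.336, -0, 83.858, -12.336], TCP at [0.214, 0.507, 0.405] pointing down, gripper open.
Joint ranges: [-178.18, 178.18], [-50.72, 133.34], [12.68, 142.11], [-81.47, 261.47], [9.98, 163.14], [-165.26, 165.26]. Speed limits (degrees/s): [136.94, 136.94, 180, 180, 180, 180].

INTERFACE

Orientations are given as a 3x3 rotation matrix whose columns are the frame's x, y, z axes.
In Python, from rig import env, get_image, job, spotter gives the robot as it stands. The module is installed in compiled form; this text tells all that it offers.
- The arm moves only by the shell command python3 -m creep 'ROWS' [FORCE]. ROWS is text: rows parted by semicolons, each of 7 numbers parted by spaces: the turn, a rotation vector about the tool's x, y, z in units of 8 degrees (1.0 is 8 degrees), then the shift along the tool's x, y, z in units of 30 mm (1.0 is 30 mm), then the finger opening in mm, from 0 to 85.4. A call has 1 to 12 rows; each row is the pose to reach, as a shift and turn from the pose commanded when the call began, along the tool's axes at that moment; what a row does not reach only later rows make up. A row lasts 1/10 s, in which the tool goes at most 50 mm and 8.59 degrees, less where a joint would pass 70% of its speed; a pose out of reach is approached as far as the arm can. A call with a gripper value outside its range is refused whole. The fingers move at their own pace and stop on an object; FORCE is the grip in N (left out, the last holds). Time passes only in rows, so rows that repeat a pose let the fingers close. It gives the time, the measured TCP pose, the force, the opening and the grip force at its end, in the units of the state.
- env.observe(): the state, without advancing time (a new reading comes with each control period).
- get_image(name): name is "scene" or "top" or "wrist"; returns a dict with "image" (420x560x3 uint8, blue, green, red), "depth" (420x560 float32, m along the optical axis (not along the pixel's ray), 0 where there is no reading), "intrinsics" (3x3 intrinsics, pixels), "view" (4x4, takes a point from world to camera coordinates). Camera axes: x right, y up, looking along -z (the intrinsics and any distortion apply to the point x, -y, -z); pixel columns grow to the right and rows downward; lengths in m; the calibration is good to about 2 mm. A picture is of the moment at which its call begins.
- job.close_job(): hands the job in; it is judged then, once.
Trained networks look in a picture, given as the dict that the camera call returned (one of the last four; its "shot" number tells which), for a name from the list of things; names that differ only in an ending like _2 or _b are one class to them, and where a whole thing is asked for, a point or a joint stands for the part that bears it (a point fixed in the world has none). Each returns a list of dicts, best first, with "p" (0 to 1); they miss things now and then, are a little off and sometimes report something else, mostly with a low value. They report only what shows in the picture. A call takes as long as a camera call. They do not tell look-alikes from the thing itself.
- spotter.boxes_of(label, picture): "xy" ([column, row] in pixels, amid what is visible of it).
The state is a dict: "time_s": time; "q": joint angles; "qvel": joint speeds; "joint_efforts": joint torques, N m; "position": TCP position; "tool_rot": TCP orientation; "ft_force": force on the tool from outside, world axes, zero at the start; "wrist_torque": the same for the moment, N m; "grip_width": finger opening in m; "gripper_force": force on a finger pad.
Only numpy, scipy, OpenCV 4.12 (cv2) and the standard library are available. Lean on these libraries where they do the work, as an engineer would, in place of code of your own. Each camera call takes 0.05 s, during which the arm holds its last target. There are 200 camera calls.

TASK

Slide the plaque that sticks out of the loading jig flat against the long back fence and fully home to the end stop. Feel the three orange filler bars to find the one that just fills the gap left between the plaque and the front fence, and slide that bar in fully home beside the plaque; then swing the red keeper arm shut so that it lies straight across the mouth. Leave the two parked plaques, the tape, the bottle, the spatula and the mug where they are, and let go of everything.

Things in the scene. Friction and masses are not known exactly. Their poses are not given: they have to be found in the camera images.
- jig: Aluminium loading jig bolted to the table; the table is its floor. Origin: table height, middle of the open mouth. Own y points into the jig, own x across it to the back fence (away from the robot). Inside 104.5 mm wide (x -52.25 to 52.25), 116 deep, walls 26 high. The gap beside a plaque lying on the back fence is 104.5 mm less its width: 44.5, 36.5 or 28.5; the bar 2.5 mm thinner fills it.
- back_fence_end (a point): Outer end of the back fence, top of its inner face: jig x = +52.25, y = -150 mm. The fence is 14 mm thick, 26 high, and runs straight along jig y from here to the end stop, so it reaches 150 mm out in front of the mouth.
- front_fence_end (a point): Mouth end of the short front fence, top of its inner face: jig x = -52.25, y = 0. The fence runs from here to the end stop along jig y, 20 mm thick outwards (towards the robot), 26 high, its end rounded 10 mm.
- end_stop (a point): Middle of the end stop's inner face, at its top: jig x = 0, y = +116 mm. The 120 mm long plaques and bars are home when they touch this face, and then stick out 4 mm at the mouth.
- keeper (a joint): Angle of the red keeper arm about its upright pivot, rad. 0: it lies straight across the mouth, along jig +x, 8 mm in front of parts that are home. Positive is open: at 1.57 it points straight out along jig -y, at 3.14 along jig -x (towards the robot). Starts open at 2.5 to 3.05. Friction-held: moves under about 3 N pushed at 70 mm from the pivot, stays where it is left. Range -0.3 to 3.2.
- keeper_pivot (a point): The keeper arm's pivot axis: fixed to the jig at x = -77.25, y = -20 mm in the jig's frame, 15 mm above the table. The pivot boss has 11 mm radius and is 28 mm high.
- keeper_knob (a point): Middle of the black upright knob on the keeper arm, 92 mm from the pivot axis, 40 mm above the table; knob 16 mm diameter, top 58 mm above the table. The arm is a flat red bar 16 mm wide, reaching 120 mm from the pivot, between 8 and 22 mm above the table.
- plaque_narrow_center (a point): MDF plaque blank lying flat, white printed top, 60 mm wide (own x), 120 long (own y), 18 thick, about 0.2 kg. Point: its centre, 9 mm above the table when flat. One of the three plaques (varies) starts just inside the mouth, 103 to 120 mm sticking out, a little askew; the other two lie parked behind the back fence and stay there.
- plaque_medium_center (a point): MDF plaque blank lying flat, white printed top, 68 mm wide (own x), 120 long (own y), 18 thick, about 0.2 kg. Point: its centre, 9 mm above the table when flat. One of the three plaques (varies) starts just inside the mouth, 103 to 120 mm sticking out, a little askew; the other two lie parked behind the back fence and stay there.
- plaque_wide_center (a point): MDF plaque blank lying flat, white printed top, 76 mm wide (own x), 120 long (own y), 18 thick, about 0.2 kg. Point: its centre, 9 mm above the table when flat. One of the three plaques (varies) starts just inside the mouth, 103 to 120 mm sticking out, a little askew; the other two lie parked behind the back fence and stay there.
- bar_a_center (a point): Orange plastic filler bar lying flat, 120 mm long (own y), 30 high, about 0.16 kg, upright edges rounded 6 mm. Thickness (own x) 26, 34 or 42 mm, one bar of each; which is which is not told: feel it (e.g. by the finger opening when gripped). Point: its centre, 15 mm above the table.
- bar_b_center (a point): Orange plastic filler bar lying flat, 120 mm long (own y), 30 high, about 0.16 kg, upright edges rounded 6 mm. Thickness (own x) 26, 34 or 42 mm, one bar of each; which is which is not told: feel it (e.g. by the finger opening when gripped). Point: its centre, 15 mm above the table.
- bar_c_center (a point): Orange plastic filler bar lying flat, 120 mm long (own y), 30 high, about 0.16 kg, upright edges rounded 6 mm. Thickness (own x) 26, 34 or 42 mm, one bar of each; which is which is not told: feel it (e.g. by the finger opening when gripped). Point: its centre, 15 mm above the table.
- tape: Bystander: roll of yellow tape lying flat, 96 mm across, 25 mm high; origin at the centre of its underside. Leave alone.
- spray: Bystander: upright blue bottle, 60 mm across, 170 mm high; origin at the centre of its underside. Leave alone.
- scraper: Bystander: spatula lying on the table, along its own x. Leave alone.
- mug: Bystander: white mug, 80 mm across, 90 mm high; origin at the centre of its underside. Leave alone.
Things that resemble listed ones, but are neither listed nor needed, are in the scene too. Leave any grey or turquoise look-alike of the part that bears bar_b_center alone. Leave any grey look-alike of the part that bears bar_a_center alone.

How it is judged:
By the outcome, as a careful person would: the job done as asked, in the order asked, and still so for the second after the job is handed in, with the robot touching nothing.
It also fails if it takes over 72 s, if anything falls off the work surface, if the arm or the gripper's body presses on something with over 40 N, if the wrist force passes 120 N, or if a joint passes its speed limit or range.

## Working session

There is one attempt and no reset: what is moved stays moved. The work goes in short steps, Python scripts to look and compute and a shell command to move; the robot and the scene stay as the last step left them, time stands still between calls to the robot, and variables do not carry over. Pictures are saved under pics/ and viewed, at most 13 in all, crops included, and the job is handed in when it is done.

```bash
mkdir -p pics; cat > h.py <<'E'
import numpy as np, cv2
from rig import env,get_image,job,spotter
def world(p,u,v,z=None):
    K=np.array(p["intrinsics"]);V=np.linalg.inv(np.array(p["view"]))
    r=np.array([(u-K[0,2])/K[0,0],-(v-K[1,2])/K[1,1],-1.0])
    if z is None:
        d=p["depth"][int(round(v)),int(round(u))]; return (V@np.r_[r*d,1])[:3]
    o=V[:3,3];d=V[:3,:3]@r
    return o+d*(z-o[2])/d[2]
def pix(p,w):
    K=np.array(p["intrinsics"]);c=np.array(p["view"])@np.r_[w,1]
    return K[0,0]*c[0]/-c[2]+K[0,2],K[1,1]*-c[1]/-c[2]+K[1,2]
E
cat > a.py <<'E'
from h import *
np.set_printoptions(precision=4,suppress=True)
s=env.observe();print(s["position"],s["tool_rot"],env.pinch_z,s["time_s"],s["grip_width"])
for n in ["top","scene"]:
    p=get_image(n);cv2.imwrite(f"pics/{n}0.png",p["image"])
    print(n,p["intrinsics"],np.linalg.inv(np.array(p["view"])))
    for l in ["jig","back_fence_end","front_fence_end","end_stop","keeper","keeper_pivot","keeper_knob","plaque_narrow_center","plaque_medium_center","plaque_wide_center","bar_a_center","tape","spray","scraper","mug"]:
        print(l,[(np.round(b["xy"]),round(b["p"],2),np.round(world(p,*b["xy"]),3)) for b in spotter.boxes_of(l,p)[:6]])
E
python3 a.py
```

```text
[0.2135 0.5068 0.4041] [[-0.9215  0.3883 -0.0008]
 [ 0.3883  0.9215 -0.0012]
 [ 0.0003 -0.0014 -1.    ]] 0.1547 0.0 0.08529433738793496
top [[417.8388   0.     281.2161]
 [  0.     417.8388 211.5766]
 [  0.       0.       1.    ]] [[-0.0233  0.9838 -0.1779  0.3437]
 [-0.9997 -0.0223  0.0073 -0.0237]
 [ 0.0032  0.178   0.984   1.2423]
 [ 0.      0.      0.      1.    ]]
jig [(array([233., 210.]), 0.59, array([0.571, 0.109, 0.028]))]
back_fence_end []
front_fence_end [(array([231., 208.]), 0.75, array([0.577, 0.117, 0.023])), (array([248., 234.]), 0.46, array([0.499, 0.067, 0.021]))]
end_stop [(array([231., 204.]), 0.77, array([ 0.595,  0.12 , -0.004]))]
keeper [(array([250., 231.]), 0.78, array([0.508, 0.06 , 0.024]))]
keeper_pivot [(array([357., 224.]), 0.34, array([ 0.521, -0.253,  0.032])), (array([417., 173.]), 0.31, array([ 0.679, -0.451,  0.005]))]
keeper_knob [(array([250., 233.]), 0.49, array([0.502, 0.059, 0.02 ]))]
plaque_narrow_center [(array([261., 144.]), 0.71, array([0.775, 0.025, 0.024])), (array([229., 176.]), 0.27, array([0.682, 0.125, 0.   ]))]
plaque_medium_center [
[... 1903 characters left out ...]
03 ])), (array([220., 118.]), 0.66, array([ 0.49 , -0.493, -0.003])), (array([276., 146.]), 0.65, array([ 0.431, -0.241,  0.03 ])), (array([213., 276.]), 0.64, array([0.792, 0.037, 0.019]))]
tape [(array([220., 117.]), 0.88, array([ 0.489, -0.495,  0.   ])), (array([315., 270.]), 0.23, array([0.579, 0.148, 0.   ]))]
spray [(array([381., 388.]), 0.62, array([0.674, 0.444, 0.119]))]
scraper [(array([403., 347.]), 0.75, array([0.541, 0.399, 0.002])), (array([222., 114.]), 0.65, array([ 0.482, -0.488,  0.015])), (array([255., 320.]), 0.29, array([0.768, 0.182, 0.021]))]
mug [(array([175., 135.]), 0.7, array([ 0.678, -0.395,  0.084])), (array([209., 170.]), 0.43, array([ 0.644, -0.266,  0.03 ]))]
```

View pics/top0.png

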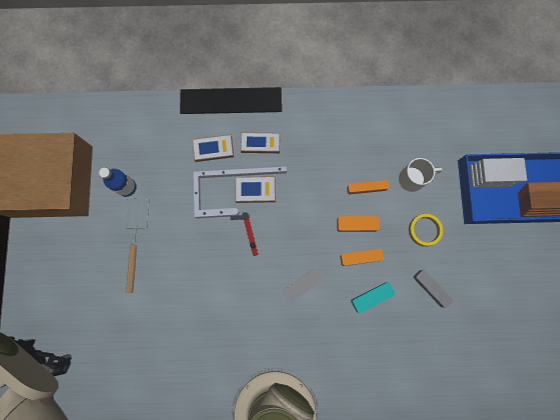

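View pics/scene0.png

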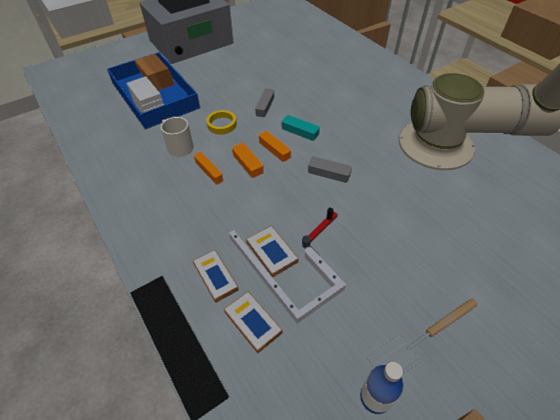

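Top view: the jig opens to the right (world −y), with its corner at (195,215) and the fence end at (287,170). The loaded plaque is at (255,190). The red keeper points towards the robot from (243,215), and the three orange bars are at (368,186), (358,223) and (362,257). The scene view agrees with this. The grey and turquoise pieces are decoys.

```bash
cat >> h.py <<'E'
from scipy.spatial.transform import Rotation as Ro
np.set_printoptions(precision=3,suppress=True)
def row(pos,yaw):
    "tool pointing down, pos=TCP target, yaw=world angle (deg) of tool y; prints row"
    s=env.observe();R=np.array(s["tool_rot"]);a=np.radians(yaw)
    y=np.array([np.cos(a),np.sin(a),0]);z=np.array([0,0,-1.]);T=np.c_[np.cross(y,z),y,z]
    return np.r_[Ro.from_matrix(R.T@T).as_rotvec(degrees=True)/8,R.T@(np.array(pos)-s["position"])/.03]
def cloud(p):
    v,u=np.mgrid[:420,:560];d=p["depth"];K=np.array(p["intrinsics"]);V=np.linalg.inv(np.array(p["view"]))
    c=np.stack([(u-K[0,2])/K[0,0]*d,-(v-K[1,2])/K[1,1]*d,-d],-1)
    return c@V[:3,:3].T+V[:3,3]
def rects(p,mask,amin=60,z=None):
    "min area rects in world xy of connected blobs"
    n,l,st,ce=cv2.connectedComponentsWithStats(mask.astype(np.uint8))
    for i in range(1,n):
        if st[i,4]<amin: continue
        c=cv2.findContours((l==i).astype(np.uint8),cv2.RETR_EXTERNAL,cv2.CHAIN_APPROX_NONE)[0][0][:,0]
        zz=np.median(cloud(p)[l==i][:,2]) if z is None else z
        w=np.array([world(p,*q,zz)[:2] for q in c]);r=cv2.minAreaRect((w*1000).astype(np.float32))
        print("blob px",ce[i].round(),"n",st[i,4],"ctr",np.array(r[0]).round(1),"size",np.array(r[1]).round(1),"ang",round(r[2],1),"z",round(zz,3))
E
python3 - <<'E'
from h import *
p=get_image("top");h=cv2.cvtColor(p["image"],cv2.COLOR_BGR2HSV)
C=cloud(p);X=C[...,0];Y=C[...,1]
print("orange");rects(p,(h[...,0]>5)&(h[...,0]<20)&(h[...,1]>180)&(h[...,2]>150)&(Y<-.1),z=.03)
reg=(X>.45)&(X<.85)&(Y>-.08)&(Y<.28)
print("white etc (not table)")
rects(p,reg&(h[...,1]<40)&(h[...,2]>150))
print("red");rects(p,reg&((h[...,0]<8)|(h[...,0]>172))&(h[...,1]>150),40,z=.022)
for n,y in [("view",90),("view",80)]: print(row([.50,.0,.42],y), row([.46,-.24,.42],y))
p=get_image("wrist");print(np.linalg.inv(np.array(p["view"])),p["intrinsics"][0,0])
cv2.imwrite("pics/crop.png",cv2.resize(get_image("top")["image"][120:270,170:300],None,fx=4,fy=4,interpolation=cv2.INTER_CUBIC))
E
```

```text
orange
blob px [368. 186.] n 314 ctr [ 634.5 -293.1] size [ 24.9 116.2] ang 4.5 z 0.03
blob px [358. 223.] n 529 ctr [ 522.3 -257.1] size [116.9  38.6] ang 88.7 z 0.03
blob px [362. 257.] n 452 ctr [ 424.2 -262.7] size [ 32.7 116.3] ang 6.4 z 0.03
white etc (not table)
blob px [261. 141.] n 399 ctr [785.6  28.9] size [114.   54.7] ang 88.7 z 0.017
blob px [213. 147.] n 441 ctr [771.8 173.8] size [ 62.6 116.2] ang 6.2 z 0.017
blob px [223. 188.] n 851 ctr [629.7  88.2] size [138.6 282.2] ang 2.1 z 0.025
blob px [256. 188.] n 535 ctr [637.7  44.6] size [114.8  71. ] ang 88.8 z 0.017
red
blob px [249. 231.] n 96 ctr [510.2  64.4] size [68.4 12. ] ang 14.0 z 0.022
[  0.     -0.     -2.856 -15.359 -11.861  -0.509] [  0.     -0.     -2.856 -17.237 -19.751  -0.51 ]
[  0.     -0.     -1.606 -15.359 -11.861  -0.509] [  0.     -0.     -1.606 -17.237 -19.751  -0.51 ]
[[ 0.388 -0.886 -0.253  0.149]
 [ 0.921  0.374  0.106  0.535]
 [ 0.001 -0.274  0.962  0.375]
 [ 0.     0.     0.     1.   ]] 330.98099235509267
```

View pics/crop.png

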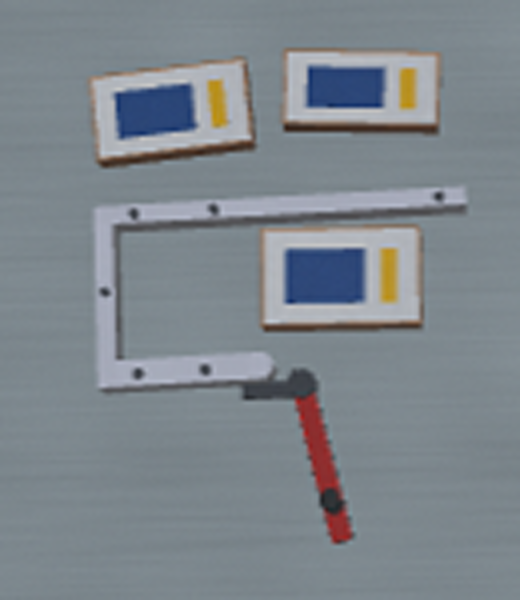

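Plaque about 71 mm measured (76 true, allowing for the edge bias), so it is the wide one: gap 28.5 mm, needing the 26 mm bar (thinnest, at about (0.634, −0.293)). I'll move over the jig for a closer look.

```bash
R='0 0 -3.1 -17.4 -9.9 0.8 50'; python3 -m creep '0 0 -3.1 -17.4 -9.9 0.8 50;0 0 -3.1 -17.4 -9.9 0.8 50;0 0 -3.1 -17.4 -9.9 0.8 50;0 0 -3.1 -17.4 -9.9 0.8 50;0 0 -3.1 -17.4 -9.9 0.8 50;0 0 -3.1 -17.4 -9.9 0.8 50;0 0 -3.1 -17.4 -9.9 0.8 50;0 0 -3.1 -17.4 -9.9 0.8 50;0 0 -3.1 -17.4 -9.9 0.8 50;0 0 -3.1 -17.4 -9.9 0.8 50;0 0 -3.1 -17.4 -9.9 0.8 50;0 0 -3.1 -17.4 -9.9 0.8 50'
python3 -m creep '0 0 0 0 0 0 50;0 0 0 0 0 0 50;0 0 0 0 0 0 50'
cat > jig.py <<'E'
from h import *
import sys
p=get_image("wrist");cv2.imwrite(f"pics/w{sys.argv[1]}.png",p["image"]);h=cv2.cvtColor(p["image"],cv2.COLOR_BGR2HSV)
C=cloud(p);X=C[...,0];Y=C[...,1];Z=C[...,2]
reg=(X>.45)&(X<.72)&(Y>-.08)&(Y<.28)
print("plaque");rects(p,reg&(Z>.013)&(Z<.0215),300)
print("jig");rects(p,reg&(Z>.0215)&(Z<.0285)&(h[...,1]<60),300)
print("red");rects(p,((h[...,0]<8)|(h[...,0]>172))&(h[...,1]>150),100,z=.022)
E
python3 jig.py 1
```

```text
time_s: 2.95
position: [0.5698, 0.0421, 0.3814]
tool_rot: [[-0.999, -0.034, 0.0], [-0.034, 0.999, 0.0], [-0.0, 0.0, -1.0]]
ft_force: [1.2, 0.9, -0.1]
grip_width: 0.05
gripper_force: 0.0
time_s: 3.25
position: [0.5684, 0.0448, 0.3815]
tool_rot: [[-0.999, -0.035, -0.0], [-0.035, 0.999, 0.0], [0.0, 0.0, -1.0]]
ft_force: [-0.9, -0.2, 1.0]
grip_width: 0.0499
gripper_force: 0.0
plaque
blob px [424. 260.] n 519 ctr [631.3 191.2] size [105.2  55.1] ang 1.5 z 0.017
blob px [278. 249.] n 7318 ctr [636.6  47.6] size [119.  78.] ang 89.6 z 0.019
blob px [279. 290.] n 402 ctr [686.1  49.8] size [  5.  118.4] ang 2.0 z 0.017
jig
blob px [413. 223.] n 4498 ctr [626.3 164.6] size [138.7 130.5] ang 2.0 z 0.027
blob px [279. 299.] n 1505 ctr [690.9  49.9] size [ 17.4 123.3] ang 2.0 z 0.026
red
blob px [288.  61.] n 334 ctr [451.5  51.6] size [23.3 14.9] ang 14.3 z 0.022
blob px [301. 127.] n 1266 ctr [507.8  65.3] size [81.4 14.9] ang 13.9 z 0.022
```

View pics/w1.png

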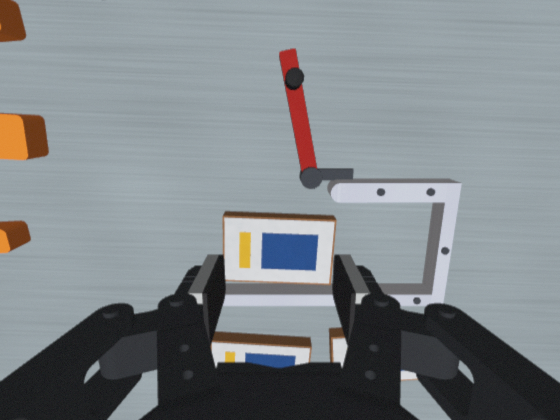

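The wrist view shows the plaque (about 278,249) is 78 × 119 mm, confirming the wide one. The jig and open keeper are clear. Jig origin is about (0.632, 0.099), yaw 2.0°.

```bash
cat >> h.py <<'E'
O=np.array([.632,.099]);YAW=2.0
ex=np.array([np.cos(np.radians(YAW)),np.sin(np.radians(YAW))]);ey=np.array([-ex[1],ex[0]])
def J(x,y): return O+(ex*x+ey*y)/1000
def inv(w): d=(np.array(w)[:2]-O)*1000; return np.array([d@ex,d@ey])
def jrow(x,y,z,yaw=92.0): return row(np.r_[J(x,y),z],yaw)
def where():
    s=env.observe();print("jig",inv(s["position"]),"z",round(s["position"][2],4),"F",np.array(s["ft_force"]),"t",s["time_s"],"w",round(s["grip_width"]*1000,1))
E
python3 -c "
from h import *
where();print(jrow(-53,-62,.23),jrow(-53,-62,.178),jrow(-34.5,-62,.178))"
```

```text
jig [-65.592 -51.649] z 0.3817 F [-0.439  0.958 -0.111] t 3.3 w 50.1
[ 0.001  0.001  0.003 -0.419 -0.346  5.056] [ 0.001  0.001  0.003 -0.419 -0.346  6.789] [ 0.001  0.001  0.003 -1.036 -0.346  6.789]
```

```bash
python3 -m creep '0 0 0 -0.42 -0.35 1.6 40;0 0 0 -0.42 -0.35 3.2 40;0 0 0 -0.42 -0.35 4.8 40;0 0 0 -0.42 -0.35 6 40;0 0 0 -0.42 -0.35 6.78 40;0 0 0 -0.42 -0.35 6.78 40;0 0 0 -0.6 -0.35 6.78 40;0 0 0 -0.75 -0.35 6.78 40;0 0 0 -0.88 -0.35 6.78 40;0 0 0 -0.98 -0.35 6.78 40;0 0 0 -1.0 -0.35 6.78 40;0 0 0 -1.0 -0.35 6.78 40'; python3 -c "
from h import *
where()"; python3 jig.py 2
```

```text
time_s: 4.5
position: [0.5994, 0.0346, 0.1783]
tool_rot: [[-0.999, -0.034, 0.001], [-0.034, 0.999, -0.0], [-0.001, -0.0, -1.0]]
ft_force: [-0.4, -0.4, 0.8]
grip_width: 0.0401
gripper_force: 0.0
jig [-34.876 -63.241] z 0.1783 F [-0.42  -0.401  0.823] t 4.5 w 40.1
plaque
blob px [353.  99.] n 1234 ctr [526.5  61.9] size [75.2  5.6] ang 11.6 z 0.018
blob px [475. 206.] n 1012 ctr [561.  120.5] size [18.7 53.2] ang 23.3 z 0.017
blob px [279. 328.] n 7110 ctr [613.7  35.8] size [57.2 53.8] ang 1.9 z 0.019
blob px [406. 395.] n 825 ctr [656.5  98.1] size [34.9 10.7] ang 38.9 z 0.019
jig
blob px [378. 184.] n 556 ctr [552.4  71.5] size [12.2 21.2] ang 61.3 z 0.028
blob px [406. 190.] n 458 ctr [554.8  81.3] size [15.1 12.3] ang 21.7 z 0.028
blob px [501. 228.] n 6113 ctr [568.4 120.3] size [21.3 50.4] ang 1.9 z 0.027
red
blob px [373.  82.] n 8314 ctr [519.1  66.8] size [61.3 17.6] ang 13.5 z 0.022
```

```bash
python3 -m creep '0 0 0 -0.05 0 0 40;0 0 0 -0.1 0 0 40;0 0 0 -0.1 0 0 40'; python3 -m creep '0 0 0 -0.05 0 0 40;0 0 0 -0.05 0 0 40;0 0 0 -0.05 0 0 40'|sed -n '2p;9,12p;4,9p'; python3 -c "
from h import *
where();p=get_image('wrist');cv2.imwrite('pics/w3.png',p['image'])"
```

```text
time_s: 4.85
position: [0.6011, 0.0347, 0.178]
tool_rot: [[-0.999, -0.034, -0.005], [-0.034, 0.999, -0.0], [0.005, 0.0, -1.0]]
ft_force: [-10.2, -1.9, 7.4]
grip_width: 0.0398
gripper_force: 5.1
position: [0.6017, 0.0347, 0.178]
ft_force: [-15.9, -3.6, 11.7]
grip_width: 0.0401
gripper_force: 8.2
jig [-32.499 -63.222] z 0.178 F [-15.873  -3.629  11.745] t 5.15 w 40.1
```

View pics/w3.png

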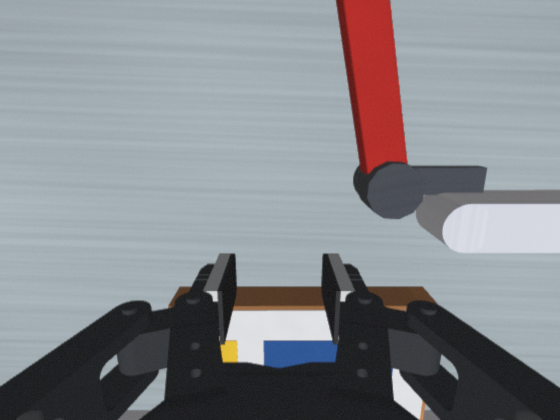

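```bash
python3 -m creep '0 0 0 0.5 0 0 40;0 0 0 0.5 0 -1 40;0 0 1 0.5 0 -2 40;0 0 2 0 -0.8 -2 40;0 0 3 -0.5 -1.4 -2 40;0 0 4 -1.45 -2.4 -2 40;0 0 5 -1.45 -2.4 -2 40;0 0 6 -1.45 -2.4 -2 40;0 0 7 -1.45 -2.4 -2 40;0 0 8 -1.45 -2.4 -2 40;0 0 9 -1.45 -2.4 -2 40;0 0 10 -1.45 -2.4 -2 40';python3 -m creep '0 0 1 0 0 0 40;0 0 1.25 0 0 0 40;0 0 1.25 0 0 0 40' >/dev/null; python3 -c "
from h import *
where();print(jrow(11,-135,.178,2),jrow(11,-30,.178,2))"; python3 jig.py 4
```

```text
time_s: 6.4
position: [0.6497, -0.0358, 0.2379]
tool_rot: [[-0.201, 0.98, 0.0], [0.98, 0.201, -0.0], [-0.0, 0.0, -1.0]]
ft_force: [-0.2, 0.4, 0.0]
grip_width: 0.04
gripper_force: 0.0
jig [  13.02 -135.33] z 0.2379 F [-0.402 -0.023  0.849] t 6.7 w 40.1
[ 0.002  0.001 -0.008  0.011 -0.068  1.998] [ 0.002  0.001 -0.008  3.511 -0.072  1.997]
plaque
blob px [283.  97.] n 28148 ctr [649.6  20.6] size [ 76.6 140.3] ang 2.0 z 0.019
blob px [73. 47.] n 931 ctr [534.4  63.6] size [74.1 16.6] ang 23.9 z 0.018
jig
blob px [103.  24.] n 781 ctr [558.1  74.8] size [22.9 19.5] ang 22.9 z 0.028
blob px [366. 125.] n 7316 ctr [693.5  21.4] size [ 15.4 137.3] ang 2.0 z 0.027
red
blob px [40. 41.] n 3263 ctr [525.4  68. ] size [53.7 17.7] ang 13.8 z 0.022
```

```bash
python3 -m creep '0 0 0 0 -0.07 1 40;0 0 0 0 -0.07 2 40;0 0 0 0 -0.07 2 40;0 0 0 0.5 -0.07 2 40;0 0 0 1 -0.07 2 40;0 0 0 1.4 -0.07 2 40;0 0 0 1.8 -0.07 2 40;0 0 0 2.2 -0.07 2 40;0 0 0 2.6 -0.07 2 40;0 0 0 3 -0.07 2 40;0 0 0 3.4 -0.07 2 40;0 0 0 3.7 -0.07 2 40'; python3 -m creep '0 0 0 0.05 0 0 40;0 0 0 0.1 0 0 40;0 0 0 0.15 0 0 40;0 0 0 0.2 0 0 40;0 0 0 0.2 0 0 40'; python3 -c "
from h import *
where()"; python3 jig.py 5
```

```text
time_s: 7.95
position: [0.6436, 0.0763, 0.178]
tool_rot: [[-0.034, 0.999, -0.0], [0.999, 0.034, 0.0], [0.0, -0.0, -1.0]]
ft_force: [0.3, -3.4, 2.9]
grip_width: 0.0401
gripper_force: 1.5
time_s: 8.45
position: [0.6435, 0.0811, 0.1779]
tool_rot: [[-0.034, 0.999, -0.0], [0.999, 0.034, 0.0], [0.0, -0.0, -1.0]]
ft_force: [0.1, -1.2, 0.6]
grip_width: 0.0403
gripper_force: 0.4
jig [ 10.865 -18.281] z 0.1779 F [ 0.099 -1.242  0.605] t 8.45 w 40.3
plaque
blob px [113. 112.] n 2465 ctr [578.1 144. ] size [ 6.5 88.4] ang 0.6 z 0.017
blob px [290. 127.] n 53650 ctr [645.7 130.7] size [ 77.8 118.4] ang 1.9 z 0.019
blob px [ 68. 276.] n 1051 ctr [545.8  81.7] size [21.9 46.8] ang 80.5 z 0.017
jig
blob px [ 77. 118.] n 15292 ctr [569.9 141.6] size [23.  87.2] ang 2.0 z 0.027
blob px [412. 146.] n 12939 ctr [689.3 132.4] size [ 16.1 113.6] ang 2.0 z 0.027
blob px [ 73. 292.] n 1340 ctr [557.9  78.7] size [27.2 20.7] ang 54.1 z 0.028
blob px [397. 386.] n 343 ctr [698.2  36.8] size [ 5.3 21.1] ang 11.1 z 0.027
red
blob px [ 21. 296.] n 1690 ctr [536.3  74.5] size [33.5 18.1] ang 13.8 z 0.022
```

Not yet home (no end force); I'll push on in small steps.

```bash
python3 -m creep '0 0 0 0.05 0 0 40;0 0 0 0.1 0 0 40;0 0 0 0.1 0 0 40'|sed -n '2p;4p'; python3 -m creep '0 0 0 0.05 0 0 40;0 0 0 0.1 0 0 40;0 0 0 0.1 0 0 40'|sed -n '2p;4p';python3 -c "
from h import *
where()"
```

```text
position: [0.6433, 0.0844, 0.1779]
ft_force: [0.4, -0.5, -0.2]
position: [0.6435, 0.0854, 0.178]
ft_force: [0.1, -12.7, -0.6]
jig [ 11.017 -14.006] z 0.178 F [  0.102 -12.676  -0.568] t 9.1 w 40.0
```

```bash
python3 -m creep '0 0 0 -0.4 0 0 40;0 0 0 -0.5 0 -1.5 50;0 0 0 -1.5 0 -3 60;0 0 -0.3 -3 -0.1 -3.3 60;0 0 -0.3 -4.5 -0.2 -3.3 60;0 0 -0.3 -6 -0.3 -3.3 60;0 0 -0.3 -7.5 -0.4 -3.3 60;0 0 -0.3 -9 -0.5 -3.3 60;0 0 -0.3 -10.5 -0.6 -3.3 60;0 0 -0.3 -12 -0.7 -3.3 60;0 0 -0.3 -13 -0.7 -3.3 60;0 0 -0.3 -13 -0.7 -3.3 60'; python3 - <<'E'
from h import *
where()
p=get_image("top");cv2.imwrite("pics/top6.png",cv2.resize(p["image"][120:270,170:300],None,fx=4,fy=4,interpolation=cv2.INTER_CUBIC))
p=get_image("wrist");cv2.imwrite("pics/w6.png",p["image"]);h=cv2.cvtColor(p["image"],cv2.COLOR_BGR2HSV);C=cloud(p)
rects(p,(h[...,0]>5)&(h[...,0]<20)&(h[...,1]>150)&(C[...,2]>.027)&(C[...,2]<.034),300,z=.03)
E
```

```text
time_s: 10.3
position: [0.6347, -0.3076, 0.2764]
tool_rot: [[-0.071, 0.997, 0.0], [0.997, 0.071, -0.0], [-0.0, 0.0, -1.0]]
ft_force: [0.5, 0.9, -1.1]
grip_width: 0.0604
gripper_force: 0.0
jig [ -11.525 -406.465] z 0.2764 F [ 0.499  0.883 -1.066] t 10.3 w 60.4
blob px [113. 129.] n 12933 ctr [ 525.6 -256.3] size [119.7  43.9] ang 88.9 z 0.03
blob px [282. 197.] n 6434 ctr [ 636.1 -292.7] size [ 25.6 119.1] ang 4.4 z 0.03
```

View pics/w6.png

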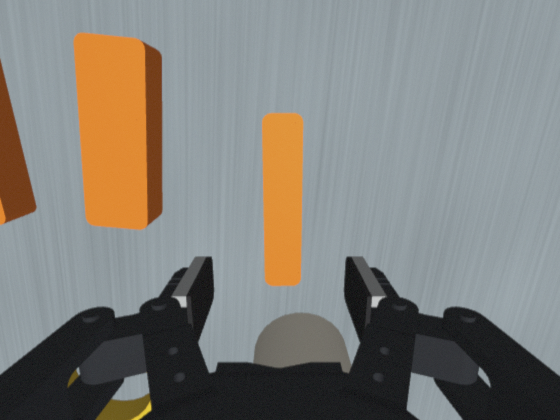

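View pics/top6.png

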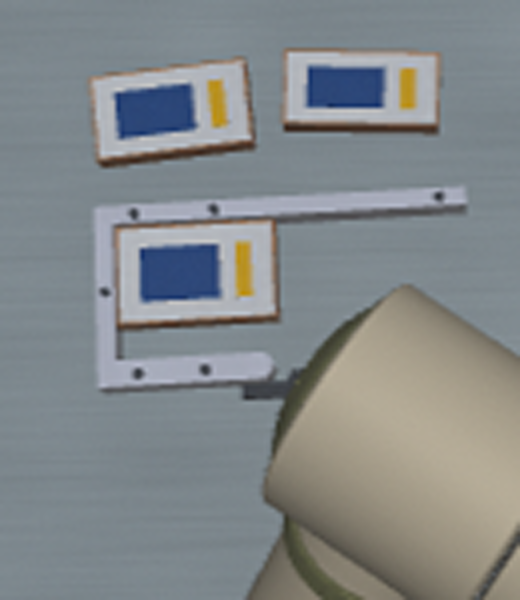

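```bash
python3 -m creep '0 0 0 -0.84 0.09 1 60;0 0 0 -0.84 0.09 2.2 60;0 0 0 -0.84 0.09 3.28 60;0 0 0 -0.84 0.09 3.28 60;0 0 0 -0.84 0.09 3.28 10;0 0 0 -0.84 0.09 3.28 10;0 0 0 -0.84 0.09 3.28 10;0 0 0 -0.84 0.09 3.28 10;0 0 0 -0.84 0.09 3.28 10;0 0 0 -0.84 0.09 3.28 10' 40; python3 -c "
from h import *
where()"
```

```text
time_s: 11.4
position: [0.6407, -0.3281, 0.1815]
tool_rot: [[-0.076, 0.997, 0.004], [0.997, 0.076, -0.002], [-0.002, 0.003, -1.0]]
ft_force: [0.2, 1.7, 6.5]
grip_width: 0.0253
gripper_force: 41.5
jig [  -6.238 -427.178] z 0.1815 F [0.184 1.74  6.457] t 11.4 w 25.3
```

```bash
python3 -m creep '0 0 0 0 0 -1 10;0 0 0 0 0 -2 10;0 0 0 1.5 -0.1 -2 10;0 0 0.1 3 -0.2 -2 10;0 0 0.2 4.5 -0.3 -2 10;0 0 0.3 6 -0.4 -2 10;0 0 0.3 7.5 -0.5 -2 10;0 0 0.3 9 -0.67 -2 10;0 0 0.3 9.6 -0.67 -2 10;0 0 0.3 9.6 -0.67 -2 10;0 0 0.3 9.6 -0.67 -2 10'; cat > gap.py <<'E'
from h import *
import sys
where();s=env.observe();print("yaw",np.degrees(np.arctan2(s["tool_rot"][1][1],s["tool_rot"][0][1])))
p=get_image("wrist");cv2.imwrite(f"pics/w{sys.argv[1]}.png",p["image"]);h=cv2.cvtColor(p["image"],cv2.COLOR_BGR2HSV);C=cloud(p)
D=(C[...,:2]-O)*1000;jx=D@ex;jy=D@ey;Z=C[...,2]
org=(h[...,0]>5)&(h[...,0]<20)&(h[...,1]>150)
top=org&(Z>np.percentile(Z[org],60)-.004);print("bar z",np.median(Z[top]))
rects(p,top,300)
for y in (15,30,50,70,90):
    b=abs(jy-y)<3
    f=jx[b&(Z>.022)&(Z<.029)&(jx<-40)&(jx>-80)]; q=jx[b&(Z>.013)&(Z<.0215)&(jx>-35)&(jx<45)]; k=jx[b&(Z>.022)&(Z<.029)&(jx>40)]
    if len(f) and len(q): print(y,"front face",np.percentile(f,98).round(1),"plaque",np.percentile(q,2).round(1),np.percentile(q,98).round(1),"back",np.percentile(k,2).round(1) if len(k) else None)
E
python3 gap.py 7
```

```text
time_s: 12.5
position: [0.5986, -0.043, 0.2393]
tool_rot: [[-0.034, 0.999, 0.002], [0.999, 0.034, -0.001], [-0.001, 0.002, -1.0]]
ft_force: [0.6, -0.0, -1.3]
grip_width: 0.0255
gripper_force: 40.4
jig [ -38.323 -140.791] z 0.2393 F [ 0.568 -0.039 -1.29 ] t 12.5 w 25.5
yaw 1.9698897762145147
bar z 0.08842348613287405
blob px [277. 183.] n 21183 ctr [596.5  -6.8] size [ 26.4 119.6] ang 2.8 z 0.088
```

View pics/w7.png

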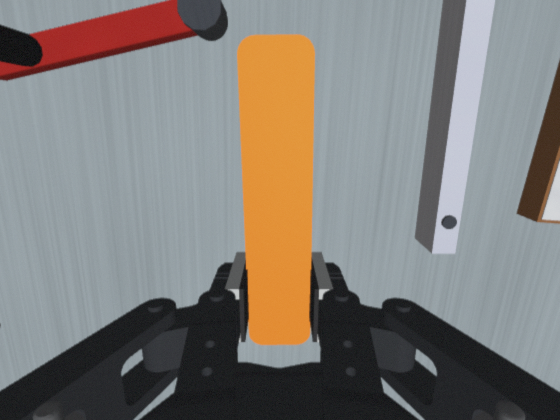

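```bash
python3 -m creep '0 0 -0.1 0.9 0.03 0 10;0 0 -0.1 0.9 0.03 0 10;0 0 -0.1 0.9 0.03 0 10'>/dev/null; sed -i 's/(15,30,50,70,90)/(2,5,10,14,18)/' gap.py; python3 gap.py 8
```

```text
jig [ -37.45  -114.349] z 0.2387 F [ 1.155 -0.556 -2.658] t 12.85 w 25.2
yaw 2.704748233802423
bar z 0.08779077236798499
blob px [277. 183.] n 21171 ctr [595.9  19.7] size [ 26.3 119.6] ang 3.5 z 0.088
2 front face -54.9 plaque -23.2 43.8 back 51.9
5 front face -53.5 plaque -23.2 43.5 back 51.9
10 front face -52.4 plaque -23.4 43.7 back 51.9
14 front face -52.1 plaque -23.4 43.8 back 51.9
```

View pics/w8.png

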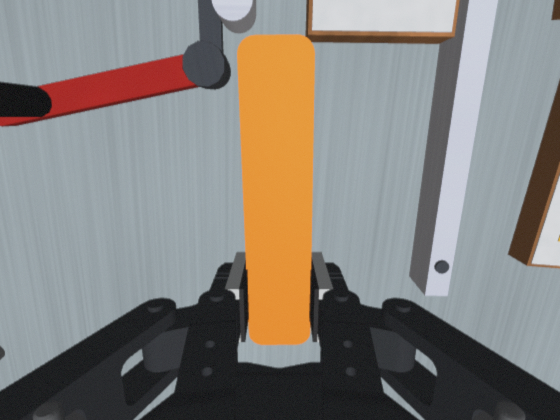

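```bash
python3 -m creep '0 0 0.19 0 0 1 10;0 0 0.19 0 0 1.86 10;0 0 0.19 0 0 1.86 10;0 0 0.19 0.3 0 1.86 10;0 0 0.19 0.5 0 1.86 10;0 0 0.19 0.7 0 1.86 10;0 0 0.19 0.9 0 1.86 10;0 0 0.19 1.1 0 1.86 10;0 0 0.19 1.3 0 1.86 10;0 0 0.19 1.3 0 1.86 10' 25; python3 gap.py 9
```

```text
time_s: 13.9
position: [0.5963, 0.0242, 0.1829]
tool_rot: [[-0.022, 1.0, 0.0], [1.0, 0.022, 0.0], [0.0, 0.0, -1.0]]
ft_force: [-0.0, -0.1, -1.0]
grip_width: 0.0254
gripper_force: 42.6
jig [-38.268 -73.479] z 0.1829 F [-0.003 -0.098 -0.99 ] t 13.9 w 25.4
yaw 1.2885478147798493
bar z 0.03380571716769583
blob px [278. 184.] n 21835 ctr [594.9  60.5] size [ 26.4 119.5] ang 1.5 z 0.034
2 front face -54.8 plaque -22.3 43.7 back 51.7
5 front face -53.4 plaque -22.3 43.7 back 51.6
10 front face -52.5 plaque -22.4 43.7 back 51.6
14 front face -52.6 plaque -22.3 43.4 back 51.7
18 front face -52.4 plaque -22.2 43.6 back 51.6
```

```bash
python3 -m creep '0 0 -0.05 0.2 0.02 0.04 10;0 0 -0.05 0.4 0.02 0.04 10;0 0 -0.05 0.6 0.02 0.04 10;0 0 -0.05 0.75 0.02 0.04 10;0 0 -0.05 0.9 0.02 0.04 10;0 0 -0.05 0.9 0.02 0.04 10' 25; python3 gap.py 10
```

```text
time_s: 14.55
position: [0.5964, 0.051, 0.1816]
tool_rot: [[-0.029, 1.0, -0.0], [1.0, 0.029, 0.0], [0.0, -0.0, -1.0]]
ft_force: [0.2, -0.4, -2.0]
grip_width: 0.0253
gripper_force: 42.6
jig [-37.274 -46.761] z 0.1816 F [ 0.162 -0.369 -2.022] t 14.55 w 25.3
yaw 1.669526928948277
bar z 0.03255872197335045
blob px [278. 184.] n 21892 ctr [594.7  87.3] size [ 26.5 119.5] ang 2.0 z 0.033
2 front face -55.4 plaque -22.1 43.8 back 51.9
5 front face -53.6 plaque -22.1 43.5 back 51.8
10 front face -52.3 plaque -22.0 43.7 back 51.9
14 front face -52.1 plaque -22.0 43.6 back 51.9
18 front face -52.1 plaque -22.0 43.6 back 51.9
```

```bash
python3 -m creep '0 0 0 0 0 0 45;0 0 0 0 0 0 45;0 0 0 0 0 0 45;0 0 0 0 0 0 45;0 0 0 -0.8 0 0 45;0 0 0 -1.8 0 -0.2 45;0 0 0 -1.8 0 -0.22 0;0 0 0 -1.8 0 -0.22 0;0 0 0 -1.8 0 -0.22 0;0 0 0 -1.8 0 -0.22 0;0 0 0 -1.8 0 -0.22 0' 25; python3 gap.py 11
```

```text
time_s: 15.7
position: [0.5979, -0.003, 0.1881]
tool_rot: [[-0.029, 1.0, -0.0], [1.0, 0.029, 0.0], [0.0, -0.0, -1.0]]
ft_force: [0.1, -1.7, -0.6]
grip_width: 0.0003
gripper_force: 0.0
jig [ -37.617 -100.728] z 0.1881 F [ 0.134 -1.65  -0.59 ] t 15.7 w 0.3
yaw 1.6819497017755034
bar z 0.030620784339435603
blob px [278. 106.] n 15338 ctr [595.4  66.3] size [25.9 78.3] ang 2.4 z 0.031
2 front face -54.5 plaque -22.3 43.8 back 51.7
5 front face -53.0 plaque -22.3 43.8 back 51.7
10 front face -52.2 plaque -22.5 43.3 back 51.7
```

```bash
python3 -m creep '0 0 0 0.5 0 0 0;0 0 0 0.8 0 0 0;0 0 0 1.1 0 0 0;0 0 0 1.4 0 0 0;0 0 0 1.7 0 0 0;0 0 0 2 0 0 0;0 0 0 2.3 0 0 0;0 0 0 2.55 0 0 0;0 0 0 2.7 0 0 0;0 0 0 2.75 0 0 0;0 0 0 2.75 0 0 0'; python3 gap.py 12; python3 -m creep '0 0 0 0.05 0 0 0;0 0 0 0.1 0 0 0;0 0 0 0.1 0 0 0'|sed -n '2p;4p'
```

```text
time_s: 16.85
position: [0.5957, 0.079, 0.1883]
tool_rot: [[-0.029, 1.0, 0.0], [1.0, 0.029, 0.0], [0.0, 0.0, -1.0]]
ft_force: [-0.5, 0.5, -0.2]
grip_width: -0.0
gripper_force: 0.0
jig [-37.021 -18.754] z 0.1883 F [-0.486  0.457 -0.165] t 16.85 w -0.0
yaw 1.6358403152137628
bar z 0.030615936362700588
blob px [278. 125.] n 18000 ctr [593.3 139. ] size [26.2 96.7] ang 2.2 z 0.031
2 front face -54.9 plaque -21.8 43.7 back 51.9
5 front face -53.7 plaque -21.9 43.8 back 51.9
10 front face -52.4 plaque -21.8 43.5 back 51.9
14 front face -52.0 plaque -21.9 43.5 back 52.0
18 front face -52.1 plaque -21.6 43.5 back 51.9
position: [0.5956, 0.0818, 0.1883]
ft_force: [-1.0, -0.9, 0.5]
```

```bash
python3 -m creep '0 0 0 0.03 0 0 0;0 0 0 0.06 0 0 0;0 0 0 0.06 0 0 0'|sed -n '2p;4p'; python3 -m creep '0 0 0 0.03 0 0 0;0 0 0 0.06 0 0 0;0 0 0 0.06 0 0 0'|sed -n '2p;4p'; python3 -c "
from h import *
where()"
```

```text
position: [0.5956, 0.0831, 0.1883]
ft_force: [-0.3, -5.3, 0.3]
position: [0.5957, 0.0837, 0.1883]
ft_force: [-1.8, -14.4, 1.2]
jig [-36.831 -14.03 ] z 0.1883 F [ -1.832 -14.422   1.232] t 17.8 w 0.0
```

```bash
python3 -m creep '0 0 0 -0.3 0 0 0;0 0 0 -0.3 0 -1 20;0 0 1 -0.3 0 -2 45;0 0 2 -0.5 -1 -2.5 45;0 0 3 -0.81 -2 -2.5 45;0 0 4 -0.81 -3 -2.5 45;0 0 5 -0.81 -4 -2.5 45;0 0 6 -0.81 -4.35 -2.5 45;0 0 7 -0.81 -4.35 -2.5 45;0 0 8 -0.81 -4.35 -2.5 45;0 0 9 -0.81 -4.35 -2.5 45;0 0 9.76 -0.81 -4.35 -2.5 45'; python3 -m creep '0 0 0 0 0 0 45;0 0 0 0 0 0 45' >/dev/null; cat > knob.py <<'E'
from h import *
import sys
where();s=env.observe();print("yaw",np.degrees(np.arctan2(s["tool_rot"][1][1],s["tool_rot"][0][1])))
p=get_image("wrist");cv2.imwrite(f"pics/w{sys.argv[1]}.png",p["image"]);h=cv2.cvtColor(p["image"],cv2.COLOR_BGR2HSV)
print("knob",[(np.round(b["xy"]),round(b["p"],2),world(p,*b["xy"]),inv(world(p,*b["xy"],.05))) for b in spotter.boxes_of("keeper_knob",p)[:3]])
C=cloud(p);D=(C[...,:2]-O)*1000;jx=D@ex;jy=D@ey
k=(C[...,2]>.052)&(C[...,2]<.064)&(abs(jx+77)<130)&(abs(jy+40)<110)&(h[...,2]<90)
print("top of knob",k.sum(),jx[k].mean(),jy[k].mean())
rects(p,((h[...,0]<8)|(h[...,0]>172))&(h[...,1]>150)&(C[...,2]>.018),100,z=.022)
E
python3 knob.py 13
```

```text
time_s: 19.0
position: [0.4656, 0.0575, 0.2633]
tool_rot: [[0.973, 0.229, 0.0], [0.229, -0.973, 0.001], [0.0, -0.001, -1.0]]
ft_force: [-0.7, -0.9, -0.7]
grip_width: 0.0451
gripper_force: 0.0
jig [-167.677  -35.74 ] z 0.2632 F [ 0.597  0.596 -0.061] t 19.2 w 45.2
yaw -76.28630610637185
knob [(array([283., 152.]), 0.97, array([0.513, 0.067, 0.023]), array([-117.76 ,  -27.105]))]
top of knob 613 -165.6084151686114 -37.561014690887376
blob px [284. 154.] n 2892 ctr [508.3  65.6] size [81.3 14.9] ang 13.8 z 0.022
blob px [283. 257.] n 149 ctr [443.8  49.6] size [ 6.7 14.5] ang 13.4 z 0.022
```

View pics/w13.png

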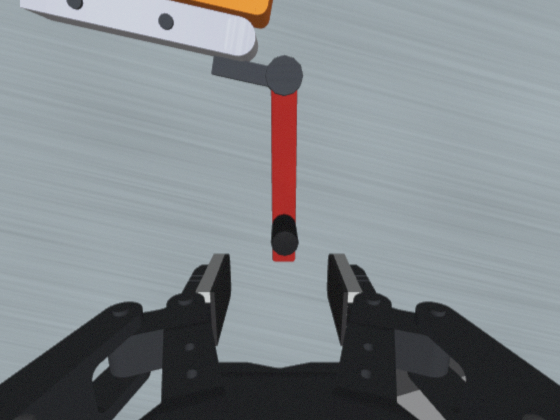

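```bash
python3 -m creep '0 0 0 0 0.08 1 45;0 0 0 0 0.08 1.9 45;0 0 0 0 0.08 1.9 45;0 0 0 0 0.08 1.9 5;0 0 0 0 0.08 1.9 5;0 0 0 0 0.08 1.9 5;0 0 0 0 0.08 1.9 5;0 0 0 0 0.08 1.9 5;0 0 0 0 0.08 1.9 5' 30; python3 -c "
from h import *
where()"
```

```text
time_s: 20.2
position: [0.4665, 0.0551, 0.2074]
tool_rot: [[0.972, 0.234, 0.002], [0.234, -0.972, -0.0], [0.002, 0.001, -1.0]]
ft_force: [-0.8, 0.1, 8.1]
grip_width: 0.015
gripper_force: 29.8
jig [-166.933  -38.08 ] z 0.2074 F [-0.767  0.124  8.104] t 20.2 w 15.0
```

```bash
python3 -m creep '0 0 -1 0.03 0.43 0 5;0 0 -2 0.12 0.84 0 5;0 0 -3 0.26 1.25 0 5;0 0 -4 0.47 1.62 0 5;0 0 -4 0.47 1.62 0 5'; python3 -c "
from h import *
where()"
```

```text
time_s: 20.7
position: [0.4924, 0.0101, 0.2073]
tool_rot: [[0.698, 0.716, 0.003], [0.716, -0.698, -0.001], [0.001, 0.003, -1.0]]
ft_force: [-0.7, -1.4, 9.2]
grip_width: 0.0149
gripper_force: 30.0
jig [-142.633  -83.941] z 0.2073 F [-0.741 -1.427  9.165] t 20.7 w 14.9
```

```bash
python3 -m creep '0 0 -1 0.03 0.43 -0.07 5;0 0 -2 0.12 0.84 -0.07 5;0 0 -3 0.26 1.25 -0.07 5;0 0 -4 0.47 1.62 -0.07 5;0 0 -5 0.72 1.97 -0.07 5;0 0 -6 1.01 2.28 -0.07 5;0 0 -7 1.35 2.54 -0.07 5;0 0 -8 1.72 2.76 -0.07 5;0 0 -9 2.12 2.92 -0.07 5;0 0 -10 2.53 3.02 -0.07 5;0 0 -10 2.53 3.02 -0.07 5'; python3 -c "
from h import *
where();d=inv(env.observe()['position'])-[-77.25,-20];print(np.hypot(*d),'theta',np.degrees(np.arctan2(-d[1],d[0])))"
```

```text
time_s: 21.8
position: [0.6098, 0.0021, 0.2077]
tool_rot: [[-0.583, 0.812, 0.0], [0.812, 0.583, -0.0], [-0.001, 0.0, -1.0]]
ft_force: [3.6, -2.3, -9.0]
grip_width: 0.0145
gripper_force: 31.8
jig [-25.56  -96.021] z 0.2077 F [ 3.638 -2.293 -8.952] t 21.8 w 14.5
91.92978584955377 theta 55.78660824515124
```

```bash
python3 -m creep '0 0 -1 0.03 0.43 0.05 5;0 0 -2 0.12 0.84 0.05 5;0 0 -3 0.26 1.25 0.05 5;0 0 -4 0.47 1.62 0.05 5;0 0 -5 0.72 1.97 0.05 5;0 0 -6 1.01 2.28 0.05 5;0 0 -6.97 1.34 2.54 0.05 5;0 0 -6.97 1.34 2.54 0.05 5;0 0 -6.97 1.34 2.54 0.05 5'; python3 -c "
from h import *
where();d=inv(env.observe()['position'])-[-77.25,-20];print(np.hypot(*d),'theta',np.degrees(np.arctan2(-d[1],d[0])))"
```

```text
time_s: 22.7
position: [0.6477, 0.0787, 0.2075]
tool_rot: [[-1.0, -0.018, 0.002], [-0.018, 1.0, 0.0], [-0.002, 0.0, -1.0]]
ft_force: [2.6, 1.3, 2.4]
grip_width: 0.0146
gripper_force: 32.7
jig [ 15.015 -20.851] z 0.2075 F [2.626 1.258 2.449] t 22.7 w 14.6
92.26911176796123 theta 0.5285989491033534
```

Within 0.5°. I'll nudge 0.8 mm, release, lift and check.

```bash
python3 -m creep '0 0 0 0 0.03 0 5;0 0 0 0 0.03 0 5;0 0 0 0 0.03 0 30;0 0 0 0 0.03 0 30;0 0 0 0 0.03 0 30;0 0 0 0 0.03 0 30;0 0 0 0 0.03 -1.5 30;0 0 0 0 0.03 -3 30;0 0 0 1.3 0.03 -4 30;0 0 0 2.6 0.03 -5 30;0 0 0 2.6 0.03 -5 30;0 0 0 2.6 0.03 -5 30'; python3 knob.py 14; python3 - <<'E'
from h import *
p=get_image("scene");cv2.imwrite("pics/s14.png",p["image"][180:330,160:380].repeat(3,0).repeat(3,1))
E
```

```text
time_s: 23.9
position: [0.5694, 0.0781, 0.3576]
tool_rot: [[-1.0, -0.023, 0.002], [-0.023, 1.0, -0.0], [-0.002, -0.0, -1.0]]
ft_force: [0.9, -1.0, 0.4]
grip_width: 0.03
gripper_force: 0.0
jig [-63.334 -18.678] z 0.3576 F [ 0.862 -0.989  0.37 ] t 23.9 w 30.0
yaw 91.30617758516378
knob [(array([279., 227.]), 0.94, array([0.603, 0.08 , 0.022]), array([-39.243, -18.145]))]
top of knob 247 12.790882861691209 -19.64615661358144
blob px [277. 227.] n 1079 ctr [606.2  78.5] size [79.4 14.2] ang 0.9 z 0.022
```

View pics/w14.png

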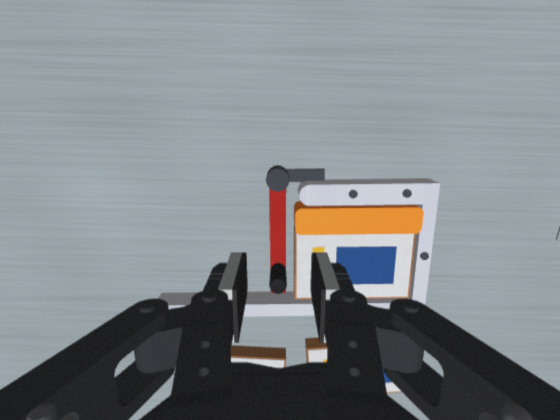

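The wrist view shows the plaque and the orange bar home side by side at (355,250), with their mouth ends level. The keeper lies straight across the mouth at (277,230), within about 1°. The gripper is clear of everything.

```bash
python3 -c "
from rig import job
print(job.close_job())"
```

```text
the job is handed in; nothing more can be done
None
```

I handed the job in at about 24 s: the wide plaque is flat on the back fence and home, the 26 mm bar is home beside it, and the keeper is shut across the mouth to within about 1°, with the gripper clear; I gripped only that bar (25.3 mm) and judged the other two by camera, so I did not feel all three.

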